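# Check the rubber of the square printing block with the pin gauge

### The arm

A 6-joint arm with a two-finger parallel gripper is mounted at the origin on the work surface. World frame = base frame: x ahead of the robot, y to its left, z up, the work surface at z = 0. Lengths are in mm, angles in rad, forces in N, time in s.
With the tool pointing down it reaches from about 350 to 775 mm from the base axis. Payload 7.3 kg.
Tool frame: the origin (TCP) lies on the mounting face of the last link; the fingertips stand 178 mm ahead of it and the grasp point (between the pads) lies 159 mm ahead of it; z points along the fingers, y is the line along which they close (so a half turn about z gives the same grasp; the last joint's range is limited). The gripper opens to 92 mm and grips with 3 to 60 N. Pads are 19 mm wide; open, the fingers measure 130 mm over their backs; the gripper's body (75 mm by 190 mm) begins 47 mm behind the grasp point.
Start: joints at [1.057, 0.342, 1.524, -0, 1.275, -0.146], TCP at [188.75, 489.899, 404.741] pointing down, gripper open.
Joint ranges: [-2.53, 2.53], [-0.77, 2.02], [0.04, 2.7], [-1, 4.14], [0.28, 2.66], [-3.11, 3.11]. Speed limits (rad/s): [2.57, 2.57, 3.14, 3.14, 3.14, 3.14].

### API

Orientations are given as [roll, pitch, yaw] about the fixed x, y, z axes, in that order (R = Rz(yaw) Ry(pitch) Rx(roll)).
In Python, from plant import bot, imaging, job, get_obs gives the robot as it stands (bot), with the cameras (imaging), the readings as plain functions and the job (job).
- The arm moves only by the tool shift_gripper, called after "Request:" as name(argument=value, ...) on one line, values as JSON. Schema: {"type":"object","properties":{"segments":{"type":"array","items":{"type":"object","properties":{"jaw":{"type":"number"},"sx":{"type":"number"},"sy":{"type":"number"},"sz":{"type":"number"},"spin":{"type":"number"}},"additionalProperties":false,"required":["jaw"]},"minItems":1,"maxItems":5},"only":{"type":"string"},"quiet":{"type":"boolean"},"lines":{"type":"string"}},"required":["segments"],"additionalProperties":false}. segments is a list of rows, 1 to 5 of them, each an object with the fields jaw (the finger opening in mm), sx, sy, sz (the shift in parts of the range, where 1.0 means 1000 mm), spin (a turn about the tool's z in a scale on which 1.0 is 180 degrees); a field left out counts as zero (the opening has to be given); each row is the pose to reach, as a shift and turn from the pose commanded when the call began, along the tool's axes at that moment; what a row does not reach only later rows make up. A row lasts 1/8 s, in which the tool goes at most 62.5 mm and 0.188 rad, less where a joint would pass 70% of its speed; a pose out of reach is approached as far as the arm can. The fingers move at their own pace and stop on an object; the grip force is fixed at half the most. Time passes only in rows, so rows that do not move let the fingers close. The tool returns the time, the measured TCP pose, the force, the opening and the grip force at its end. only (a regular expression) keeps the lines of the reply that match it, lines (a string "A,B") keeps lines A to B, and quiet returns only ok. A shift or turn number past 1, either way, is cut back to 1. Input that does not fit is refused with a message, and nothing moves.
- get_obs(): the state, without advancing time (a new reading comes with each control period).
- imaging.capture(name): name is "side" or "top"; returns a dict with "color" (384x512x3 uint8, red, green, blue), "K" (3x3 intrinsics, pixels), "R" (3x3) and "t" (3): a world point X has camera coordinates R X + t. Camera axes: x right, y down, z forward; pixel columns grow to the right and rows downward; lengths in mm; the calibration is good to about 2 mm. A picture is of the moment at which its call begins. There is no depth.
- job.close_job(): hands the job in; it is judged then, once.
The state is a dict: "time": time; "joint_positions": joint angles; "dq": joint speeds; "tau": joint torques, N m; "tool_pos": TCP position; "tcp_rot": TCP orientation; "contact_force": force on the tool from outside, world axes, zero at the start; "moment": the same for the moment, N m; "grip_width": finger opening in mm; "finger_force": force on a finger pad.
Only numpy, scipy, OpenCV 4.12 (cv2) and the standard library are available. Lean on these libraries where they do the work, as an engineer would, in place of code of your own. Each camera call takes 0.05 s, during which the arm holds its last target. There are 200 camera calls.

### The job

Take the hardness gauge out of its wooden rest and, keeping it upright, push its sprung pin straight down into the middle of the rubber on the square printing block until about half of the pin (10 mm of its 20) has gone into the gauge, and never all of it. Hold it there for a second, then lift it and stand it back in its rest, collar down on the wood, and let go.

Things in the scene. Friction and masses are not known exactly. Their poses are not given: they have to be found in the camera images.
- gauge: Upright round pin gauge, 0.2 kg. Origin: centre of the underside of its aluminium collar (68 mm diameter, z 0 to 8 mm), z up. Above it a steel barrel to grip, 30 mm diameter, z 8 to 55 mm; below it a dark nose, 26 mm diameter, down to z -20; then the sprung pin, 8 mm diameter, tip at z -40 when free. A brass indicator rod stands 4 mm out of the barrel's top and rises as the pin goes in.
- gauge_pin (a joint): The gauge's reading: how far the pin is pushed up into the nose, in m: 0 fully out, 0.020 all the way in. Its spring needs about 1.6 N to start moving, 5.6 N at 0.010, 9.6 N at 0.020; it comes back out when the gauge is lifted.
- rest: The gauge's rest: a pale wooden block 100 x 100 x 55 mm fixed to the table, with one upright hole of 44 mm diameter through its middle. Origin: centre of its underside, z up. The gauge stands in it with pin and nose down the hole and its collar flat on the wood, the gauge's origin 55 mm above this one.
- block_square: Square printing block fixed to the table, rubber side up: wooden base 120 x 120 x 20 mm, dark rubber slab 100 x 100 mm on it, its top 40 mm above the origin (centre of the underside, z up, x and y along the sides). The rubber gives about 1 mm per 3 N. A round block of the same height, 120 mm diameter, not to be tested, lies nearby.

How it is judged:
By the outcome, as a careful person would: the job done as asked, in the order asked, and still so for the second after the job is handed in, with the robot touching nothing.
It also fails if it takes over 54 s, if anything falls off the work surface, if the arm or the gripper's body presses on something with over 40 N, if the wrist force passes 120 N, or if a joint passes its speed limit or range.

## Working session

There is one attempt and no reset: what is moved stays moved. The work goes in short steps, Python scripts to look and compute and a tool call to move; the robot and the scene stay as the last step left them, time stands still between calls to the robot, and variables do not carry over. Pictures are saved under pics/ and viewed, at most 10 in all, crops included, and the job is handed in when it is done.

```bash
ls; mkdir -p pics
```

Run:
```python
from plant import bot, imaging, job, get_obs
import cv2,pickle
o=get_obs();print(o)
for n in("top","side"):
    c=imaging.capture(n);pickle.dump(c,open(n+'.pkl','wb'));cv2.imwrite(f'pics/{n}0.png',c["color"][:,:,::-1])
    print(n,c["K"],c["R"],c["t"])
```

```text
pics
plant.py
{'time': 0.0, 'joint_positions': array([ 1.05700639e+00,  3.42745551e-01,  1.52505085e+00,  1.61063204e-05,
        1.27535521e+00, -1.46028840e-01]), 'dq': array([-0.00226477, -0.00083296, -0.00101763, -0.00027133,  0.00080235,
       -0.00044078]), 'tau': array([-1.88103637e-03, -4.31244206e+01, -2.44224072e+01,  7.14351330e-02,
        5.60650940e-02, -1.35426849e-04]), 'tool_pos': array([188.67609282, 489.78034853, 404.02107758]), 'tcp_rot': array([-3.14005254e+00, -2.42080391e-04,  2.77382667e+00]), 'contact_force': array([ 0.04273248,  0.20588464, -0.17038433]), 'moment': array([-0.02586533,  0.00476794,  0.0779717 ]), 'finger_force': 0.0, 'grip_width': 91.55266664578726}
top [[406.75937737   0.         259.43836283]
 [  0.         406.75937737 189.99055769]
 [  0.           0.           1.        ]] [[-0.02485077 -0.99914448 -0.03305682]
 [-0.99667273  0.02732986 -0.07678903]
 [ 0.07762678  0.03103857 -0.99649922]] [ 25.870008   548.66885674 809.18548097]
side [[436.20278618   0.         257.3959634 ]
 [  0.         436.20278618 193.90382963]
 [  0.           0.           1.        ]] [[ 0.93879599 -0.34397712 -0.01848878]
 [-0.26704067 -0.69281354 -0.66984974]
 [ 0.2176037   0.63378951 -0.74226645]] [-506.50821579  198.41048251  959.79437627]
```

View pics/top0.png

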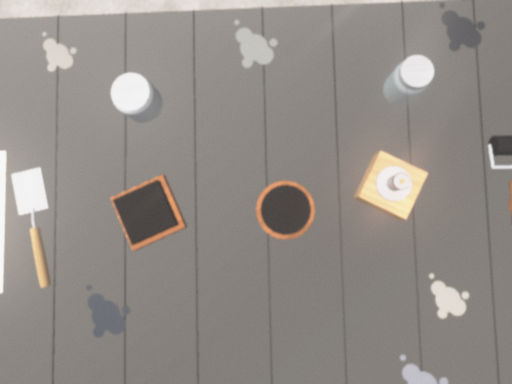

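View pics/side0.png

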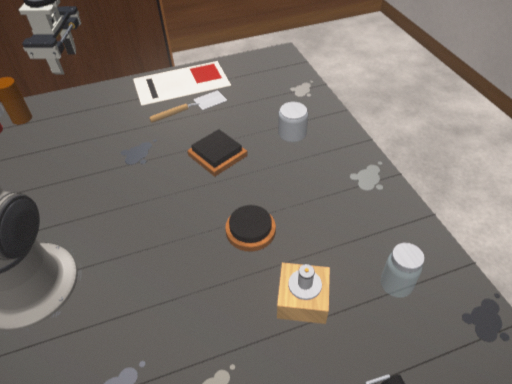

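The top view shows the square block at about (148,212), the round block at (285,210), and the rest with the gauge at about (393,184). In the side view they are at (218,150), (250,226) and (305,290). I'll enlarge these to read corners.

Run:
```python
import cv2,pickle,numpy as np
t=pickle.load(open('top.pkl','rb'))["color"][:,:,::-1];s=pickle.load(open('side.pkl','rb'))["color"][:,:,::-1]
f=lambda im,x,y,w,h:cv2.resize(im[y:y+h,x:x+w],(400,300),interpolation=cv2.INTER_CUBIC)
# 100x75 crops, x4 ; top rest origin (345,147), top block (98,175), side rest (255,255), side block (170,115)
a=np.vstack([np.hstack([f(t,345,147,100,75),f(t,98,175,100,75)]),np.hstack([f(s,255,255,100,75),f(s,170,115,100,75)])])
cv2.imwrite('pics/crop1.png',a)
```

```text
(no output)
```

View pics/crop1.png

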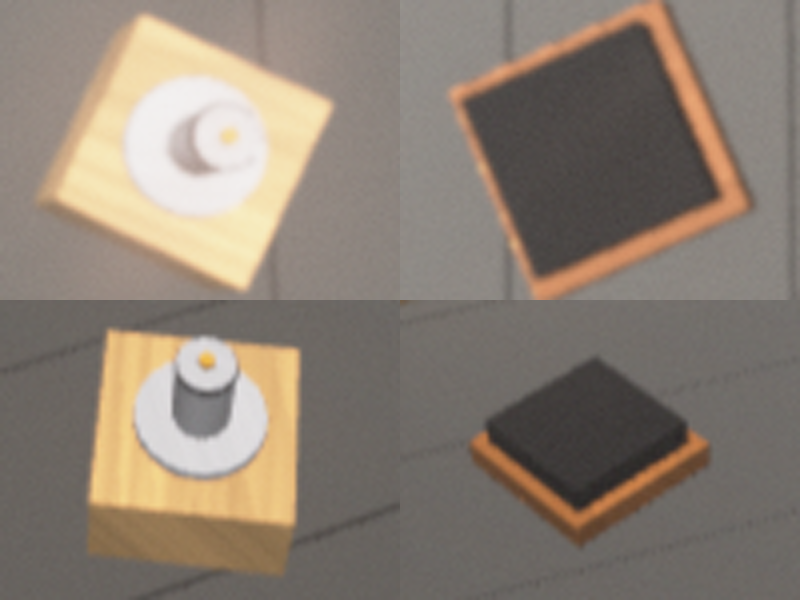

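Create h.py:
```python
import pickle,numpy as np
C={n:pickle.load(open(n+'.pkl','rb')) for n in("top","side")}
def at(n,u,v,z):
    c=C[n];R=c["R"];d=R.T@np.linalg.solve(c["K"],[u,v,1]);o=-R.T@c["t"]
    return (o+d*(z-o[2])/d[2])[:2]
def cr(n,ox,oy,pts,z): return np.array([at(n,(x+.5)/4-.5+ox,(y+.5)/4-.5+oy,z) for x,y in pts])
```

Run:
```python
from h import *
np.set_printoptions(precision=1,suppress=True)
def rep(l,p):
    d=np.roll(p,-1,0)-p;print(l,'c',p.mean(0),'len',np.hypot(*d.T),'ang',np.degrees(np.arctan2(d[:,1],d[:,0])))
rep('rest top',cr('top',345,147,[(140,14),(332,103),(246,291),(58,197)],55))
rep('rest side',cr('side',255,255,[(107,31),(299,50),(294,223),(91,203)],55))
rep('blk top',cr('top',98,175,[(62,100),(243,22),(318,197),(140,278)],40))
rep('blk side',cr('side',170,115,[(87,127),(197,57),(287,127),(180,197)],40))
for n,o,P in(('top',(345,147),[(196,145,63),(226,138,110),(230,136,114)]),('side',(255,255),[(201,114,63),(206,64,110),(207,58,114)])):
    for x,y,z in P:print(n,z,cr(n,*o,[(x,y)],z))
```

```text
rest top c [ 550.5 -249.2] len [101.4 100.9 100.   98.7] ang [-117.2  152.9   61.5  -26.3]
rest side c [ 550.7 -246.5] len [100.5  98.8  98.6  99.9] ang [ -27.5 -117.8  153.1   63.3]
blk top c [510.1 241.2] len [99.4 96.4 97.6 98.4] ang [ -68.2 -157.3  113.    23.8]
blk side c [509.5 240.4] len [101.9 100.5  96.2  97.9] ang [  25.6  -69.1 -155.7  114.2]
top 63 [[ 552.6 -248. ]]
top 110 [[ 551.3 -247.6]]
top 114 [[ 551.8 -248.2]]
side 63 [[ 552.2 -246.3]]
side 110 [[ 551.6 -246.4]]
side 114 [[ 552.2 -245.7]]
```

Create go.py:
```python
# python3 go.py X Y Ztcp : shift in tool axes from measured pose
import sys
from plant import bot, imaging, job, get_obs
from scipy.spatial.transform import Rotation as Ro
import numpy as np
o=get_obs();p=o["tool_pos"]
R=Ro.from_euler('xyz',o["tcp_rot"])
if len(sys.argv)>3: print('shift',R.inv().apply(np.array(sys.argv[1:4],float)-p).round(1))
print('t',round(o["time"],2),'p',p.round(1),'rpy',o["tcp_rot"].round(4),'F',o["contact_force"].round(2),'M',o["moment"].round(2),'w',round(o["grip_width"],1),'f',round(o["finger_force"],1),'q',o["joint_positions"].round(2))
```

```bash
python3 go.py 551.8 -247.2 404
```

```text
shift [-603.8 -557.1    0.8]
t 0.1 p [188.7 489.8 404.1] rpy [-3.1402e+00 -2.0000e-04  2.7738e+00] F [ 0.01 -0.23  0.01] M [ 0.01  0.02 -0.03] w 91.8 f 0.0 q [ 1.06  0.34  1.52  0.    1.28 -0.15]
```

Careful with the scale: shifts go in shares of 1000 mm and turns go in shares of 180 degrees. That gives: -225 mm / 1000 = -0.225, -210 mm / 1000 = -0.21.

Request:
shift_gripper(segments=[{"jaw":92, "sx":-0.045, "sy":-0.042}, {"jaw":92, "sx":-0.09, "sy":-0.084}, {"jaw":92, "sx":-0.135, "sy":-0.126}, {"jaw":92, "sx":-0.18, "sy":-0.168}, {"jaw":92, "sx":-0.225, "sy":-0.21}])

```text
time: 0.72
tool_pos: [323.5, 211.2, 404.7]
tcp_rot: [3.141, 0.0, 2.774]
contact_force: [1.2, 0.1, 0.1]
grip_width: 91.7
finger_force: 0.0
```

```bash
python3 go.py 551.8 -247.2 404
```

```text
shift [-377.7 -345.9    0.7]
t 0.72 p [323.5 211.2 404.7] rpy [3.1414e+00 2.0000e-04 2.7743e+00] F [1.21 0.13 0.07] M [-0.04 -0.05  0.05] w 91.7 f 0.0 q [ 0.38  0.08  1.86  0.    1.19 -0.82]
```

Converted, -225 mm / 1000 = -0.225, -210 mm / 1000 = -0.21.

Request:
shift_gripper(segments=[{"jaw":92, "sx":-0.045, "sy":-0.042}, {"jaw":92, "sx":-0.09, "sy":-0.084}, {"jaw":92, "sx":-0.135, "sy":-0.126}, {"jaw":92, "sx":-0.18, "sy":-0.168}, {"jaw":92, "sx":-0.225, "sy":-0.21}])

```text
time: 1.35
tool_pos: [458.1, -65.9, 404.6]
tcp_rot: [3.141, -0.0, 2.773]
contact_force: [1.0, 0.4, -0.4]
grip_width: 92.0
finger_force: 0.0
```

Request:
shift_gripper(segments=[{"jaw":92, "sx":-0.045, "sy":-0.04, "sz":0.01}, {"jaw":92, "sx":-0.09, "sy":-0.08, "sz":0.03}, {"jaw":92, "sx":-0.135, "sy":-0.12, "sz":0.05}, {"jaw":92, "sx":-0.153, "sy":-0.136, "sz":0.07}, {"jaw":92, "sx":-0.153, "sy":-0.136, "sz":0.08}])

```text
time: 1.98
tool_pos: [551.4, -247.2, 322.3]
tcp_rot: [3.141, -0.003, 2.772]
contact_force: [-0.1, -0.3, 0.1]
grip_width: 91.6
finger_force: 0.0
```

```bash
python3 go.py 551.8 -247.2 248
```

```text
shift [-0.6  0.1 74.3]
t 1.98 p [ 551.4 -247.2  322.3] rpy [ 3.1411e+00 -3.0000e-03  2.7716e+00] F [-0.13 -0.31  0.11] M [ 0.02  0.01 -0.04] w 91.6 f 0.0 q [-0.55  0.56  1.41 -0.    1.18 -1.75]
```

Converted, 76 mm / 1000 = 0.076, 70 mm / 1000 = 0.07.

Request:
shift_gripper(segments=[{"jaw":92, "sx":-0.0005, "sz":0.025}, {"jaw":92, "sx":-0.0005, "sz":0.05}, {"jaw":92, "sx":-0.0005, "sz":0.07}, {"jaw":92, "sx":-0.0005, "sz":0.076}, {"jaw":92, "sx":-0.0005, "sz":0.076}])

```text
time: 2.6
tool_pos: [552.0, -245.2, 249.1]
tcp_rot: [3.141, -0.0, 2.774]
contact_force: [0.3, -0.7, -0.8]
grip_width: 91.6
finger_force: 0.0
```

```bash
python3 go.py 551.8 -247.2 248
```

Run:
```python
from plant import bot, imaging, job, get_obs
import cv2
t=imaging.capture("top")["color"][:,:,::-1];s=imaging.capture("side")["color"][:,:,::-1]
f=lambda im,x,y:cv2.resize(im[y:y+125,x:x+100],(400,500),interpolation=cv2.INTER_CUBIC)
cv2.imwrite('pics/g1.png',cv2.hconcat([f(t,345,110),f(s,255,215)]))
```

```text
shift [-0.6 -1.9  1.1]
t 2.6 p [ 552.  -245.2  249.1] rpy [ 3.1414e+00 -1.0000e-04  2.7745e+00] F [ 0.31 -0.75 -0.76] M [-0.03  0.05  0.01] w 91.6 f 0.0 q [-0.54  0.64  1.49  0.    1.01 -1.75]
```

View pics/g1.png

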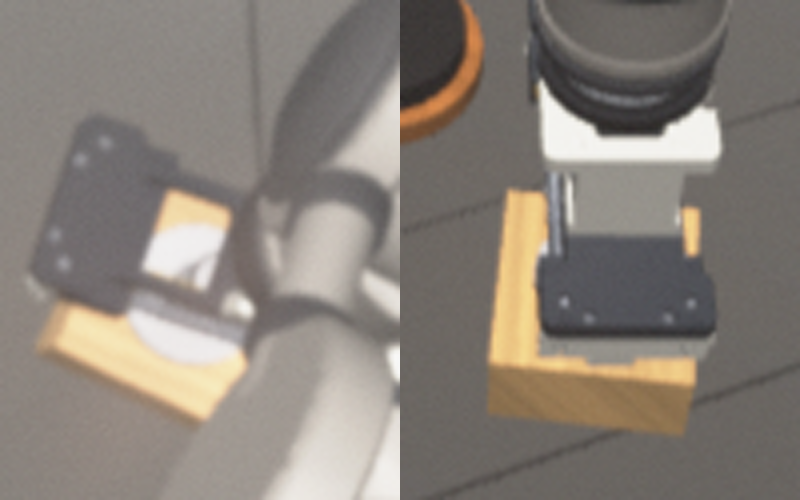

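The fingers straddle the barrel, above the collar at about (190,290) in the left half, and the whole gripper sits over the rest. I'll correct about 1.5 mm along y and close.

Converted, -1.5 mm / 1000 = -0.0015, -0.5 mm / 1000 = -0.0005.

Request:
shift_gripper(segments=[{"jaw":60, "sx":-0.0005, "sy":-0.0015, "sz":0.0005}, {"jaw":45, "sx":-0.0005, "sy":-0.0015, "sz":0.0005}, {"jaw":36, "sx":-0.0005, "sy":-0.0015, "sz":0.0005}, {"jaw":33, "sx":-0.0005, "sy":-0.0015, "sz":0.0005}, {"jaw":32, "sx":-0.0005, "sy":-0.0015, "sz":0.0005}])

```text
time: 3.32
tool_pos: [551.9, -247.5, 248.2]
tcp_rot: [3.141, -0.0, 2.774]
contact_force: [0.1, 0.2, 0.6]
grip_width: 46.2
finger_force: 0.0
```

```bash
python3 go.py 551.8 -247.2 248
```

```text
shift [0.2 0.2 0.2]
t 3.33 p [ 551.9 -247.5  248.2] rpy [ 3.1415 -0.      2.7737] F [0.1  0.24 0.63] M [-0.01 -0.03  0.01] w 46.2 f 0.0 q [-0.55  0.64  1.49  0.    1.01 -1.75]
```

Request:
shift_gripper(segments=[{"jaw":28}, {"jaw":24}, {"jaw":20}, {"jaw":20}, {"jaw":20}])

```text
time: 3.95
tool_pos: [551.9, -247.4, 248.2]
tcp_rot: [3.141, -0.0, 2.774]
contact_force: [1.1, 1.7, -0.0]
grip_width: 29.6
finger_force: 30.0
```

```bash
python3 go.py 551.8 -247.2 248
```

```text
shift [0.2 0.1 0.2]
t 3.95 p [ 551.9 -247.4  248.2] rpy [ 3.1413 -0.      2.7738] F [ 1.08  1.74 -0.01] M [ 0.19 -0.1  -0.02] w 29.6 f 30.0 q [-0.55  0.64  1.49  0.    1.01 -1.75]
```

Request:
shift_gripper(segments=[{"jaw":20, "sz":-0.01}, {"jaw":20, "sz":-0.035}, {"jaw":20, "sz":-0.07}, {"jaw":20, "sz":-0.1}, {"jaw":20, "sz":-0.11}])

```text
time: 4.58
tool_pos: [552.0, -247.7, 360.6]
tcp_rot: [-3.141, 0.004, 2.774]
contact_force: [-0.0, 0.3, -1.8]
grip_width: 29.6
finger_force: 30.0
```

```bash
python3 go.py 510 241 358
```

```text
shift [215.  440.9   1.4]
t 4.58 p [ 552.  -247.7  360.6] rpy [-3.1407  0.0038  2.7737] F [-0.04  0.31 -1.81] M [-0.06 -0.02  0.01] w 29.6 f 30.0 q [-0.55  0.52  1.36 -0.    1.25 -1.75]
```

Weight of about 1.8 N shows on the wrist, so the gauge is held. Moving at a moderate speed to the square block.

Request:
shift_gripper(segments=[{"jaw":20, "sx":0.012, "sy":0.025}, {"jaw":20, "sx":0.032, "sy":0.066}, {"jaw":20, "sx":0.054, "sy":0.111}, {"jaw":20, "sx":0.076, "sy":0.156}, {"jaw":20, "sx":0.098, "sy":0.201}])

```text
time: 5.2
tool_pos: [532.1, -23.3, 357.4]
tcp_rot: [-3.141, -0.001, 2.773]
contact_force: [0.7, 0.1, -1.1]
grip_width: 29.5
finger_force: 30.0
```

Request:
shift_gripper(segments=[{"jaw":20, "sx":0.022, "sy":0.045}, {"jaw":20, "sx":0.044, "sy":0.09}, {"jaw":20, "sx":0.066, "sy":0.135}, {"jaw":20, "sx":0.088, "sy":0.18}, {"jaw":20, "sx":0.104, "sy":0.214}])

```text
time: 5.82
tool_pos: [511.9, 214.2, 357.4]
tcp_rot: [-3.141, -0.001, 2.775]
contact_force: [0.8, -0.9, -2.6]
grip_width: 29.6
finger_force: 30.0
```

Request:
shift_gripper(segments=[{"jaw":20, "sx":0.01, "sy":0.02}, {"jaw":20, "sx":0.013, "sy":0.026}, {"jaw":20, "sx":0.013, "sy":0.026}, {"jaw":20, "sx":0.013, "sy":0.026}])

```text
time: 6.32
tool_pos: [510.0, 240.3, 358.1]
tcp_rot: [-3.141, -0.0, 2.773]
contact_force: [-0.5, -0.4, -2.2]
grip_width: 29.5
finger_force: 30.0
```

```bash
python3 go.py 510 241 358
```

```text
shift [0.3 0.6 0.1]
t 6.33 p [510.  240.3 358.1] rpy [-3.1411e+00 -1.0000e-04  2.7727e+00] F [-0.46 -0.42 -2.19] M [ 0.01 -0.02  0.03] w 29.5 f 30.0 q [ 0.3   0.45  1.49 -0.    1.2  -0.9 ]
```

Converted, 77 mm / 1000 = 0.077, 75 mm / 1000 = 0.075.

Request:
shift_gripper(segments=[{"jaw":20, "sx":0.0002, "sy":0.0005, "sz":0.02}, {"jaw":20, "sx":0.0002, "sy":0.0005, "sz":0.045}, {"jaw":20, "sx":0.0002, "sy":0.0005, "sz":0.065}, {"jaw":20, "sx":0.0002, "sy":0.0005, "sz":0.075}, {"jaw":20, "sx":0.0002, "sy":0.0005, "sz":0.077}])

```text
time: 6.95
tool_pos: [510.0, 241.3, 281.0]
tcp_rot: [-3.141, -0.0, 2.773]
contact_force: [-0.4, 0.2, -2.6]
grip_width: 29.6
finger_force: 30.0
```

Request:
shift_gripper(segments=[{"jaw":20}, {"jaw":20}])

```text
time: 7.2
tool_pos: [510.1, 241.9, 282.1]
tcp_rot: [3.141, 0.001, 2.774]
contact_force: [0.2, -0.6, -1.5]
grip_width: 30.1
finger_force: 30.0
```

```bash
python3 go.py 510 241 273
```

Run:
```python
from plant import bot, imaging, job, get_obs
import cv2
t=imaging.capture("top")["color"][:,:,::-1];s=imaging.capture("side")["color"][:,:,::-1]
f=lambda im,x,y:cv2.resize(im[y:y+100,x:x+80],(400,500),interpolation=cv2.INTER_CUBIC)
cv2.imwrite('pics/p1.png',cv2.hconcat([f(t,108,162),f(s,180,90)]))
```

```text
shift [-0.2 -0.9  9.1]
t 7.2 p [510.1 241.9 282.1] rpy [3.1406e+00 1.2000e-03 2.7737e+00] F [ 0.24 -0.63 -1.51] M [-0.02  0.03 -0.02] w 30.1 f 30.0 q [ 0.31  0.54  1.58  0.    1.03 -0.9 ]
```

View pics/p1.png

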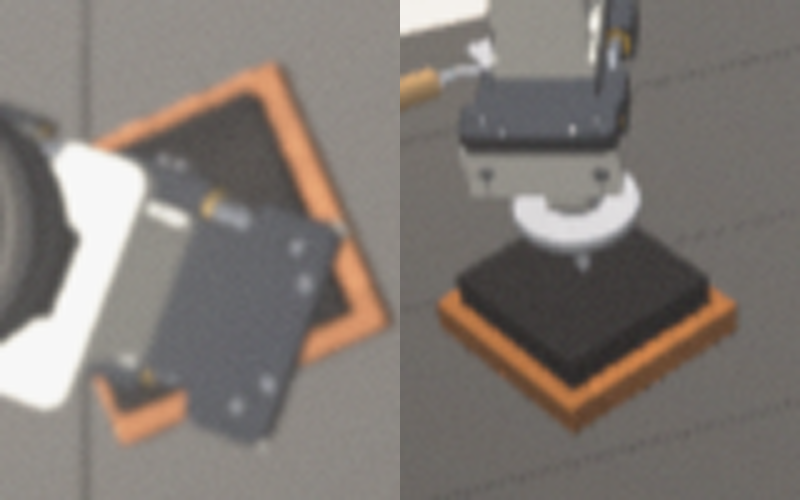

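The gauge hangs upright over the middle of the rubber; in the right half the pin tip is at about (583,268), which is side-image (216.6,143.6). Checking this against the calibration while stepping down to feel for contact.

Converted, 6 mm / 1000 = 0.006, 4 mm / 1000 = 0.004.

```bash
python3 -c "
from h import *;print(at('side',216.6,143.6,48),at('side',216.6,143.6,40))"
```

```text
[510.42183917 240.97812476] [512.35883307 249.97398632]
```

Request:
shift_gripper(segments=[{"jaw":20, "sy":-0.0003, "sz":0.002}, {"jaw":20, "sy":-0.0003, "sz":0.004}, {"jaw":20, "sy":-0.0003, "sz":0.006}, {"jaw":20, "sy":-0.0003, "sz":0.006}])

```text
time: 7.8
tool_pos: [509.7, 241.6, 274.9]
tcp_rot: [-3.141, -0.0, 2.774]
contact_force: [0.4, 0.2, -2.7]
grip_width: 29.5
finger_force: 30.0
```

```bash
python3 go.py
```

```text
t 7.8 p [509.7 241.6 274.9] rpy [-3.1413e+00 -4.0000e-04  2.7738e+00] F [ 0.36  0.15 -2.73] M [ 0.01  0.03 -0.03] w 29.5 f 30.0 q [ 0.31  0.54  1.59  0.    1.01 -0.9 ]
```

Request:
shift_gripper(segments=[{"jaw":20, "sz":0.001}, {"jaw":20, "sz":0.002}, {"jaw":20, "sz":0.003}, {"jaw":20, "sz":0.004}, {"jaw":20, "sz":0.004}])

```text
time: 8.43
tool_pos: [509.8, 241.6, 271.4]
tcp_rot: [3.141, 0.0, 2.774]
contact_force: [-0.1, -0.7, 0.1]
grip_width: 30.0
finger_force: 30.0
```

```bash
python3 go.py
```

```text
t 8.43 p [509.8 241.6 271.4] rpy [3.1413e+00 2.0000e-04 2.7738e+00] F [-0.14 -0.72  0.11] M [-0.06  0.05 -0.02] w 30.0 f 30.0 q [ 0.31  0.55  1.59  0.    1.   -0.9 ]
```

Contact where predicted (273 mm; 2 N net at 2 mm of travel). 10 mm of pin plus 1.9 mm of rubber needs 9.8 mm more.

Converted, 9.8 mm / 1000 = 0.0098, 9 mm / 1000 = 0.009.

Request:
shift_gripper(segments=[{"jaw":20, "sz":0.0025}, {"jaw":20, "sz":0.005}, {"jaw":20, "sz":0.0075}, {"jaw":20, "sz":0.009}, {"jaw":20, "sz":0.0098}])

```text
time: 9.05
tool_pos: [509.8, 241.6, 261.5]
tcp_rot: [3.141, 0.0, 2.774]
contact_force: [-0.2, 0.4, 3.6]
grip_width: 29.2
finger_force: 30.0
```

```bash
python3 go.py
```

```text
t 9.05 p [509.8 241.6 261.5] rpy [3.1413e+00 3.0000e-04 2.7739e+00] F [-0.23  0.41  3.55] M [-0.08  0.22 -0.05] w 29.2 f 30.0 q [ 0.31  0.56  1.6   0.    0.98 -0.9 ]
```

Request:
shift_gripper(segments=[{"jaw":20}, {"jaw":20}])

```text
time: 9.3
tool_pos: [509.8, 241.6, 261.6]
tcp_rot: [3.141, 0.0, 2.774]
contact_force: [-0.7, -0.7, 4.0]
grip_width: 29.5
finger_force: 30.0
```

```bash
python3 -c "
from plant import bot, imaging, job, get_obs
import numpy as np
F=[]
for i in range(6):
    s=imaging.capture('side')['color'];o=get_obs();F.append([*o['contact_force'],o['tool_pos'][2]])
print(np.mean(F,0).round(2))
import cv2;cv2.imwrite('pics/p2.png',cv2.resize(s[90:190,180:280,::-1],(600,600),interpolation=cv2.INTER_CUBIC))"
```

```text
[-4.4000e-01  3.0000e-02  3.2500e+00  2.6153e+02]
```

View pics/p2.png

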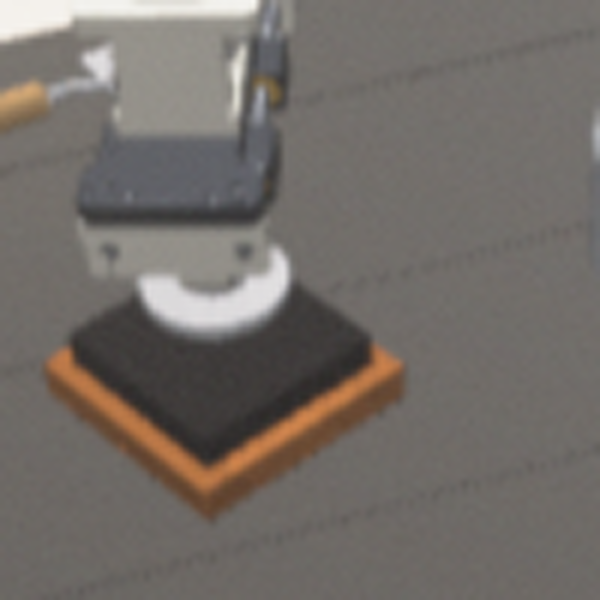

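The gauge is upright at the middle of the rubber, collar lowered to about (215,310). Net force is about 5.4 N, which means roughly 9.5 to 10 mm on the pin. I'll hold, then lift.

Request:
shift_gripper(segments=[{"jaw":20}, {"jaw":20}, {"jaw":20}, {"jaw":20}, {"jaw":20}])

```text
time: 10.22
tool_pos: [509.8, 241.6, 261.4]
tcp_rot: [3.141, 0.0, 2.774]
contact_force: [-0.1, 0.8, 2.6]
grip_width: 29.6
finger_force: 30.0
```

Request:
shift_gripper(segments=[{"jaw":20}, {"jaw":20}, {"jaw":20}, {"jaw":20}, {"jaw":20}])

```text
time: 10.85
tool_pos: [509.7, 241.6, 261.4]
tcp_rot: [3.141, 0.0, 2.774]
contact_force: [0.2, -0.5, 3.1]
grip_width: 29.6
finger_force: 30.0
```

Request:
shift_gripper(segments=[{"jaw":20, "sz":-0.008}, {"jaw":20, "sz":-0.025}, {"jaw":20, "sz":-0.05}, {"jaw":20, "sz":-0.08}, {"jaw":20, "sz":-0.097}])

```text
time: 11.48
tool_pos: [509.5, 241.5, 359.6]
tcp_rot: [-3.142, -0.0, 2.774]
contact_force: [0.2, -0.7, -2.8]
grip_width: 29.5
finger_force: 30.0
```

Request:
shift_gripper(segments=[{"jaw":20}, {"jaw":20}])

```text
time: 11.72
tool_pos: [509.3, 241.5, 357.2]
tcp_rot: [-3.14, -0.002, 2.774]
contact_force: [-0.0, 0.1, -2.9]
grip_width: 29.8
finger_force: 30.0
```

```bash
python3 go.py 551.9 -247.4 358
```

```text
shift [-215.5 -440.9   -0.5]
t 11.72 p [509.3 241.5 357.2] rpy [-3.1401e+00 -1.9000e-03  2.7738e+00] F [-0.02  0.06 -2.91] M [ 0.02 -0.03  0.03] w 29.8 f 30.0 q [ 0.31  0.45  1.49  0.    1.2  -0.9 ]
```

Converted, -201 mm / 1000 = -0.201, -156 mm / 1000 = -0.156.

Request:
shift_gripper(segments=[{"jaw":20, "sx":-0.012, "sy":-0.025}, {"jaw":20, "sx":-0.032, "sy":-0.066}, {"jaw":20, "sx":-0.054, "sy":-0.111}, {"jaw":20, "sx":-0.076, "sy":-0.156}, {"jaw":20, "sx":-0.098, "sy":-0.201}])

```text
time: 12.35
tool_pos: [528.6, 17.3, 357.1]
tcp_rot: [-3.141, -0.002, 2.774]
contact_force: [0.8, -0.2, -1.6]
grip_width: 29.8
finger_force: 30.0
```

Request:
shift_gripper(segments=[{"jaw":20, "sx":-0.022, "sy":-0.045}, {"jaw":20, "sx":-0.044, "sy":-0.09}, {"jaw":20, "sx":-0.066, "sy":-0.135}, {"jaw":20, "sx":-0.088, "sy":-0.18}, {"jaw":20, "sx":-0.104, "sy":-0.214}])

```text
time: 12.98
tool_pos: [548.7, -220.4, 356.8]
tcp_rot: [3.141, -0.003, 2.773]
contact_force: [0.9, 0.7, -2.3]
grip_width: 29.5
finger_force: 30.0
```

Request:
shift_gripper(segments=[{"jaw":20, "sx":-0.01, "sy":-0.02}, {"jaw":20, "sx":-0.013, "sy":-0.026}, {"jaw":20, "sx":-0.0132, "sy":-0.0262}, {"jaw":20, "sx":-0.0132, "sy":-0.0262}, {"jaw":20, "sx":-0.0132, "sy":-0.0262}])

```text
time: 13.6
tool_pos: [552.0, -246.4, 358.6]
tcp_rot: [3.141, 0.0, 2.775]
contact_force: [0.4, 0.3, -2.1]
grip_width: 29.6
finger_force: 30.0
```

```bash
python3 go.py 551.9 -247.4 248.2
```

```text
shift [ -0.2  -1.  110.4]
t 13.6 p [ 552.  -246.4  358.6] rpy [3.1414e+00 1.0000e-04 2.7752e+00] F [ 0.39  0.31 -2.05] M [ 0.02 -0.03 -0.01] w 29.6 f 30.0 q [-0.55  0.52  1.36  0.    1.25 -1.75]
```

Request:
shift_gripper(segments=[{"jaw":20, "sz":0.015}, {"jaw":20, "sz":0.035}, {"jaw":20, "sz":0.045}, {"jaw":20, "sz":0.048}, {"jaw":20, "sz":0.048}])

```text
time: 14.22
tool_pos: [552.0, -247.5, 310.5]
tcp_rot: [3.142, 0.0, 2.774]
contact_force: [0.1, -0.5, -3.2]
grip_width: 29.6
finger_force: 30.0
```

```bash
python3 go.py 551.9 -247.4 248.2
```

Run:
```python
from plant import bot, imaging, job, get_obs
import cv2
t=imaging.capture("top")["color"][:,:,::-1];s=imaging.capture("side")["color"][:,:,::-1]
f=lambda im,x,y:cv2.resize(im[y:y+125,x:x+100],(400,500),interpolation=cv2.INTER_CUBIC)
cv2.imwrite('pics/g2.png',cv2.hconcat([f(t,345,110),f(s,255,215)]))
```

```text
shift [ 0.2  0.1 62.3]
t 14.22 p [ 552.  -247.5  310.5] rpy [3.1416e+00 3.0000e-04 2.7739e+00] F [ 0.07 -0.51 -3.16] M [-0.02  0.05 -0.  ] w 29.6 f 30.0 q [-0.55  0.57  1.42  0.    1.15 -1.75]
```

View pics/g2.png

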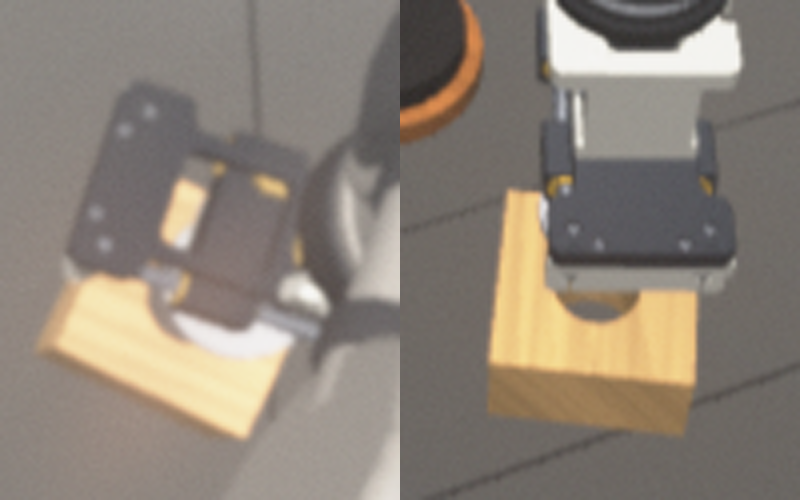

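The rest has not moved; its hole shows at about (598,305) in the right half, under the gauge, and the gauge is above it. I'll lower at the same x, y as the pick.

Converted, 59 mm / 1000 = 0.059, 56 mm / 1000 = 0.056.

Request:
shift_gripper(segments=[{"jaw":20, "sz":0.012}, {"jaw":20, "sz":0.028}, {"jaw":20, "sz":0.045}, {"jaw":20, "sz":0.056}, {"jaw":20, "sz":0.059}])

```text
time: 14.95
tool_pos: [551.7, -247.4, 250.1]
tcp_rot: [3.141, -0.002, 2.774]
contact_force: [-0.5, -0.1, -1.9]
grip_width: 29.4
finger_force: 30.0
```

Request:
shift_gripper(segments=[{"jaw":20, "sz":0.0008}, {"jaw":20, "sz":0.0016}, {"jaw":20, "sz":0.0024}, {"jaw":20, "sz":0.003}, {"jaw":20, "sz":0.003}])

```text
time: 15.58
tool_pos: [551.9, -247.5, 248.5]
tcp_rot: [3.142, 0.0, 2.774]
contact_force: [0.2, 0.1, -1.9]
grip_width: 29.3
finger_force: 30.0
```

```bash
python3 go.py 551.9 -247.4 248.2
```

```text
shift [0.  0.1 0.3]
t 15.57 p [ 551.9 -247.5  248.5] rpy [3.1415e+00 1.0000e-04 2.7738e+00] F [ 0.24  0.08 -1.91] M [-0.1  -0.    0.02] w 29.3 f 30.0 q [-0.55  0.64  1.49  0.    1.01 -1.75]
```

Not yet loaded; a little lower until the wood takes the weight.

Converted, 0.4 mm / 1000 = 0.0004, 0.2 mm / 1000 = 0.0002.

Request:
shift_gripper(segments=[{"jaw":20, "sz":0.0002}, {"jaw":20, "sz":0.0004}, {"jaw":20, "sz":0.0004}])

```text
time: 15.95
tool_pos: [551.9, -247.5, 248.2]
tcp_rot: [3.142, 0.0, 2.774]
contact_force: [-0.7, -0.6, -0.7]
grip_width: 29.5
finger_force: 30.0
```

```bash
python3 go.py 551.9 -247.4 248.2
```

```text
shift [ 0.1  0.  -0. ]
t 15.95 p [ 551.9 -247.5  248.2] rpy [3.1415e+00 2.0000e-04 2.7738e+00] F [-0.72 -0.62 -0.73] M [0.09 0.09 0.03] w 29.5 f 30.0 q [-0.55  0.64  1.49  0.    1.01 -1.75]
```

Converted, 0.2 mm / 1000 = 0.0002.

Request:
shift_gripper(segments=[{"jaw":20, "sz":0.0002}, {"jaw":20, "sz":0.0002}])

```text
time: 16.2
tool_pos: [551.9, -247.5, 248.1]
tcp_rot: [3.142, 0.0, 2.774]
contact_force: [-1.7, 1.0, 2.5]
grip_width: 29.5
finger_force: 30.0
```

```bash
python3 go.py
```

```text
t 16.2 p [ 551.9 -247.5  248.1] rpy [3.1416e+00 3.0000e-04 2.7738e+00] F [-1.73  1.    2.48] M [ 0.15  0.24 -0.02] w 29.5 f 30.0 q [-0.55  0.64  1.49  0.    1.01 -1.75]
```

Request:
shift_gripper(segments=[{"jaw":32}, {"jaw":38}, {"jaw":50}, {"jaw":70}, {"jaw":92}])

```text
time: 16.82
tool_pos: [551.9, -247.5, 247.8]
tcp_rot: [3.142, 0.0, 2.774]
contact_force: [-0.4, -0.7, -0.3]
grip_width: 63.5
finger_force: 0.0
```

Request:
shift_gripper(segments=[{"jaw":92}, {"jaw":92}, {"jaw":92}, {"jaw":92}, {"jaw":92}])

```text
time: 17.45
tool_pos: [551.9, -247.5, 247.8]
tcp_rot: [3.142, -0.0, 2.774]
contact_force: [-0.2, 0.9, 0.4]
grip_width: 91.5
finger_force: 0.0
```

```bash
python3 go.py
```

```text
t 17.45 p [ 551.9 -247.5  247.8] rpy [ 3.1415 -0.      2.7738] F [-0.19  0.86  0.45] M [ 0.02  0.04 -0.03] w 91.5 f 0.0 q [-0.55  0.64  1.49  0.    1.01 -1.75]
```

Seated and released; retreat up and aside, then check.

Converted, -150 mm / 1000 = -0.15, -130 mm / 1000 = -0.13.

Request:
shift_gripper(segments=[{"jaw":92, "sz":-0.02}, {"jaw":92, "sz":-0.05}, {"jaw":92, "sz":-0.09}, {"jaw":92, "sz":-0.13}, {"jaw":92, "sz":-0.15}])

```text
time: 18.08
tool_pos: [552.0, -247.5, 400.4]
tcp_rot: [-3.141, 0.004, 2.774]
contact_force: [-0.0, -0.5, -0.1]
grip_width: 91.7
finger_force: 0.0
```

Request:
shift_gripper(segments=[{"jaw":92, "sx":0.03, "sy":0.05}, {"jaw":92, "sx":0.05, "sy":0.1}, {"jaw":92, "sx":0.075, "sy":0.15}, {"jaw":92, "sx":0.095, "sy":0.195}, {"jaw":92, "sx":0.095, "sy":0.195}])

```text
time: 18.7
tool_pos: [532.9, -28.4, 398.1]
tcp_rot: [3.141, -0.0, 2.778]
contact_force: [0.0, -0.9, 0.4]
grip_width: 91.8
finger_force: 0.0
```

Request:
shift_gripper(segments=[{"jaw":92}, {"jaw":92}, {"jaw":92}])

```text
time: 19.08
tool_pos: [533.5, -32.5, 397.7]
tcp_rot: [-3.142, -0.0, 2.772]
contact_force: [-0.3, 0.4, 0.8]
grip_width: 91.8
finger_force: 0.0
```

Run:
```python
from plant import bot, imaging, job, get_obs
import cv2
t=imaging.capture("top")["color"][:,:,::-1];s=imaging.capture("side")["color"][:,:,::-1]
f=lambda im,x,y:cv2.resize(im[y:y+75,x:x+100],(400,300),interpolation=cv2.INTER_CUBIC)
cv2.imwrite('pics/end.png',cv2.hconcat([f(t,345,147),f(s,255,255)]))
```

```text
(no output)
```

View pics/end.png

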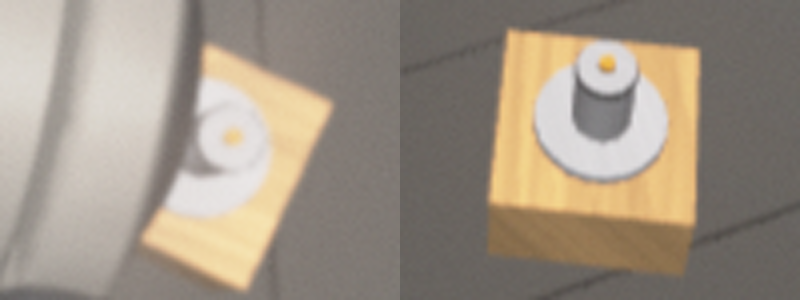

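The gauge stands upright in the rest with its collar flat on the wood: collar centre at (601,115) and rod at (607,62) in the right half, within about a millimetre of where they were at the start. The arm is clear.

```bash
python3 -c "
from plant import bot, imaging, job, get_obs
print(job.close_job())"
```

```text
the job is handed in; nothing more can be done
None
```

The gauge was pressed into the middle of the square block's rubber to about 10 mm of pin (estimated from travel and force, not read directly), held there about 1.8 s, then stood back upright in its rest and released; the job is handed in at about 19 s.

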